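# Snap the cover onto the bench power-supply box

### The job

Close the open power-supply box that stands on levelling screws on the bench: pick up its loose black cover by the grip rib, set it level over the box and press it straight down until both clip arms have snapped over the rim and the cover sits fully home; bear down on it with 20 to 25 newtons for half a second to bed the clips, then let go. The plastic is brittle: feel your way down and never go past about 27 newtons; keep the cover level all the time, and leave the jar, spool, wooden handle and tin where they are.

Things in the scene. Friction and masses are not known exactly. Their poses are not given: they have to be found in the camera images.
- supply_box: Open box to be closed: grey plastic shell, outside 110 long (x) x 70 wide (y) mm, on a 116 x 76 mm steel base plate fixed to the bench. Origin on the table under its centre, z up. Four levelling screws were reset: the shell's top edge is anywhere from 66 to 79 mm above the table, and no reading tells where. On each end face (x = +55, -55 mm) a rim stands out 3 mm, its edge 14.5 mm below the top edge.
- shell (a joint): How far the shell is pushed down on its rubber washers, in m, 0 unloaded, 7 mm at most. It gives from about 2 N, then takes 6 N per mm (about 20 N at 3 mm), and springs back.
- lid_switch (a joint): White lid-closed switch pin (6 mm thick) in the middle of the box, weakly sprung, standing 3 mm above the shell's top edge. Value in m pushed down: 0 free, 0.003 when the cover is fully home.
- cover: Loose black cover, 0.15 to 0.25 kg, flat top 118 (x) x 78 (y) mm, standing on its lower edge. Origin mid lower edge. Side skirts reach 24 mm below its inner face, end skirts 8 mm; they pass outside the box with 1.5 mm play each side. Fits either way round (half turn).
- cover_grip (a point): Centre of the cover's grip rib: 60 long (x) x 22 wide (y) x 30 tall mm, mid cover, free all round. x along cover and rib, z up. 15 mm above the flat top, 20 mm above the inner face, 44 mm above the lower edge. Fully home, the inner face lies on the box's top edge.
- cover_clip (a point): Hook at the lower end of the grey clip arm at the cover's +x end (a twin hangs at -x): nose 56 mm from the middle, 16 mm below the inner face; arms sprung inward, outer face 63 mm out. Unpressed, the cover stands on the hooks 4.5 mm too high; pushing both over the rims takes 12 to 18 N in all, stiffest 2 mm before home. Snapped, it stays down.
- paste_jar: White-lidded paste jar, 69 x 69 x 73 mm, a bystander; origin at the centre of its underside.
- thread_spool: Spool of pale thread, 46 x 46 x 60 mm, standing, a bystander; origin at the centre of its underside.
- wood_handle: Plain wooden handle, 33 x 160 x 33 mm, lying along its y, a bystander; origin at the centre of its underside.
- glue_tin: Round glue tin, 89 mm across and 76 mm tall, a bystander; origin at the centre of its underside.
Mind the look-alikes: they are no part of the job. Leave any green look-alike of the cover alone.

How it is judged:
By the outcome, as a careful person would: the job done as asked, in the order asked, and still so for the second after the job is handed in, with the robot touching nothing.
It also fails if it takes over 58 s, if anything falls off the work surface, if the arm or the gripper's body presses on something with over 40 N, if the wrist force passes 120 N, or if a joint passes its speed limit or range.

### The arm

A 7-joint arm with a two-finger parallel gripper is mounted at the origin on a cart in front of the work surface, level with it; the furniture and walls round the work are solid. World frame = base frame: x ahead of the robot, y to its left, z up, the work surface at z = 0. Lengths are in m, angles in rad, forces in N, time in s.
With the tool pointing down it reaches from about 0.425 to 1.025 m from the base axis. Payload 9.4 kg.
Tool frame: the origin (TCP) lies midway between the tips of the shut fingers; the grasp point (between the pads) lies 19 mm behind it; z points along the fingers, y is the line along which they close (so a half turn about z gives the same grasp; the last joint's range is limited). The gripper opens to 85 mm and grips with 20 to 120 N. Pads are 22 mm wide; open, the fingers measure 114 mm over their backs; the gripper's body (76 mm by 85 mm) begins 54 mm behind the grasp point. The pads swing forward as they close: fully open they stand 13 mm farther back than shut.
Start: joints at [1.095, 0.599, -0.003, 1.599, 0.002, 0.943, -0.08], TCP at [0.282, -0.668, 0.194] pointing down, gripper open.
Joint ranges: [-2.57, 2.57], [-0.35, 1.97], [-1.29, 1.29], [0.11, 2.56], [-1.05, 4.19], [0.11, 1.86], [-2.63, 2.63]. Speed limits (rad/s): [2.22, 2.22, 3.01, 3.01, 3.14, 3.14, 3.14].

### API

Orientations are given as a unit quaternion [x, y, z, w].
In Python, from bench import bot gives the robot as it stands. Calls block until the motion is done:
- bot.reach(position, orientation): joint-space move of the TCP to a pose.
- bot.line_to(position, ori=None, max_speed=0.15): straight line of the TCP; ori=None keeps the orientation; max_speed is the mean speed in m/s.
- bot.set_joints(angles): joint-space move.
- bot.grip(opening, grip_force=None): opening from 0.0 (shut) to 1.0 (fully open); grip_force is the grip in N (None keeps the last); returns when the fingers have stopped.
- bot.sleep(seconds).
- bot.solve_ik(position, orientation): joint angles nearest the present ones, or None.
- bot.grab_frame(name): name is "side" or "top"; returns a dict with "pixels" (384x512x3 uint8, red, green, blue), "depth" (384x512 float32, m along the optical axis (not along the pixel's ray), 0 where there is no reading), "K" (3x3 intrinsics, pixels), "world_from_camera" (4x4, takes a point from camera to world coordinates). Camera axes: x right, y down, z forward; pixel columns grow to the right and rows downward; lengths in m; the calibration is good to about 2 mm. A picture is of the moment at which its call begins.
A pose or a line that the arm cannot do raises bot.Unreachable and nothing moves.
- bot.job_done(): hands the job in; it is judged then, once.
Trained networks look in a picture, given as the dict that the camera call returned (one of the last four; its "shot" number tells which), for a name from the list of things; names that differ only in an ending like _2 or _b are one class to them, and where a whole thing is asked for, a point or a joint stands for the part that bears it (a point fixed in the world has none). Each returns a list of dicts, best first, with "conf" (0 to 1); they miss things now and then, are a little off and sometimes report something else, mostly with a low value. They report only what shows in the picture. A call takes as long as a camera call. They do not tell look-alikes from the thing itself.
- bot.look_for(thing, picture): "point" ([x, y, z] in m, in world coordinates, good to about 4 mm: the middle of the surface that is visible of it).
- bot.regions_of(thing, picture): "pixels" (384x512 bool, what is visible of it).
- bot.pinpoint(thing, picture): "point" ([x, y, z] in m, in world coordinates, good to about 4 mm: a listed point, or the origin of a listed thing).
Readings, each from a call of its own:
- bot.get_t(): time.
- bot.get_joint_positions(): joint angles.
- bot.get_joint_velocities(): joint speeds.
- bot.get_joint_efforts(): joint torques, N m.
- bot.get_tool_pos(): TCP position.
- bot.get_orientation(): TCP orientation.
- bot.get_contact_force(): force on the tool from outside, world axes, zero at the start.
- bot.get_wrist_torque(): the same for the moment, N m.
- bot.get_grip_width(): opening from 0.0 (shut) to 1.0 (fully open).
- bot.get_gripper_force(): force on a finger pad.
Only numpy, scipy, OpenCV 4.12 (cv2) and the standard library are available. Lean on these libraries where they do the work, as an engineer would, in place of code of your own. Each camera call takes 0.05 s, during which the arm holds its last target. There are 200 camera calls.

## Working session

There is one attempt and no reset: what is moved stays moved. The work goes in short steps, each a Python script; the robot and the scene stay as the last script left them, time stands still between calls to the robot, and variables do not carry over. Pictures are saved under pics/ and viewed, at most 10 in all, crops included, and the job is handed in when it is done.

```bash
mkdir -p pics; ls; python3 - <<'E'
from bench import bot
import cv2,numpy as np
ims=[]
for n in ("side","top"):
    f=bot.grab_frame(n); ims.append(f["pixels"][:,:,::-1])
    print(n,f["K"].tolist(),np.round(f["world_from_camera"],3).tolist())
    for t in ("supply_box","cover"):
        for r in bot.look_for(t,f)[:4]: print(t,'look',np.round(r["point"],3),round(r["conf"],2))
        for r in bot.pinpoint(t,f)[:4]: print(t,'pin',np.round(r["point"],3),round(r["conf"],2))
    for t in ("cover_grip","cover_clip","paste_jar","thread_spool","wood_handle","glue_tin"):
        for r in bot.pinpoint(t,f)[:3]: print(t,'pin',np.round(r["point"],3),round(r["conf"],2))
    cv2.imwrite(f"pics/{n}0.png",ims[-1])
print(bot.get_t(),bot.get_orientation(),bot.get_contact_force())
E
```

```text
pics
side [[412.52233365003656, 0.0, 256.5749315421003], [0.0, 412.52233365003656, 193.4077639476363], [0.0, 0.0, 1.0]] [[0.998, -0.046, 0.05, 0.508], [-0.068, -0.652, 0.755, -0.899], [-0.003, -0.757, -0.653, 0.838], [0.0, 0.0, 0.0, 1.0]]
supply_box look [ 0.57  -0.173  0.048] 0.94
supply_box pin [ 0.573 -0.148 -0.002] 0.66
cover look [ 0.387 -0.265  0.029] 0.89
cover look [0.48  0.166 0.029] 0.59
cover pin [ 0.482  0.185 -0.002] 0.95
cover pin [ 0.389 -0.25  -0.   ] 0.87
cover_grip pin [0.489 0.184 0.044] 0.8
cover_grip pin [ 0.391 -0.254  0.047] 0.63
cover_clip pin [0.54  0.168 0.011] 0.95
cover_clip pin [ 0.359 -0.2    0.006] 0.95
paste_jar pin [ 0.708  0.008 -0.   ] 0.81
wood_handle pin [0.43  0.001 0.002] 0.81
glue_tin pin [ 0.706 -0.309  0.004] 0.83
top [[468.1353646524914, 0.0, 255.39258572379416], [0.0, 468.1353646524914, 187.9504864580498], [0.0, 0.0, 1.0]] [[0.016, -0.998, 0.054, 0.478], [-1.0, -0.016, 0.001, -0.018], [0.0, -0.054, -0.999, 1.236], [0.0, 0.0, 0.0, 1.0]]
supply_box look [ 0.574 -0.146  0.043] 0.78
supply_box pin [ 0.574 -0.146  0.001] 0.74
cover look [0.49  0.175 0.033] 0.73
cover look [ 0.386 -0.249  0.03 ] 0.71
cover pin [0.486 0.183 0.004] 0.94
cover pin [0.544 0.167 0.008] 0.5
cover_grip pin [ 0.387 -0.251  0.048] 0.9
cover_grip pin [0.488 0.185 0.041] 0.78
cover_clip pin [0.542 0.168 0.008] 0.89
cover_clip pin [ 0.36  -0.202  0.008] 0.72
paste_jar pin [0.708 0.008 0.002] 0.61
thread_spool pin [0.696 0.252 0.001] 0.79
thread_spool pin [ 0.433  0.001 -0.003] 0.19
glue_tin pin [ 0.704 -0.304  0.   ] 0.57
1.1 [ 9.80183173e-01  1.98093277e-01 -2.84941042e-05  2.98760722e-05] [0.62794971 0.30392251 0.09370736]
```

```bash
python3 - <<'E'
import cv2,numpy as np
a=cv2.imread("pics/side0.png");b=cv2.imread("pics/top0.png")
cv2.imwrite("pics/both.png",cv2.resize(np.vstack([a,b]),None,fx=.78,fy=.78))
E
```

```text
(no output)
```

View pics/both.png

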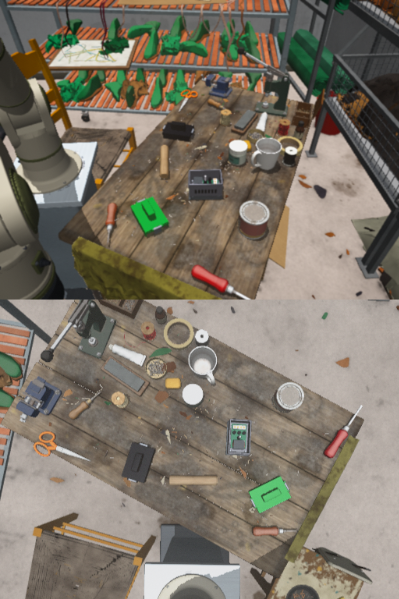

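The side view (top half) and top view (bottom half) show two candidates for the cover. In top-image pixels, the black cover is at about (177,208), world (0.487, 0.184). The green look-alike is at about (345,250), world (0.388, -0.25). The open box is at about (305,175). I choose the black one. Next I'll check it in a close crop and measure yaw from the depth.

```bash
cat > h.py <<'E'
from bench import bot
import cv2,numpy as np
def cloud(f):
    K=f["K"];d=f["depth"];v,u=np.indices(d.shape)
    p=np.stack([(u-K[0,2])/K[0,0]*d,(v-K[1,2])/K[1,1]*d,d],-1)
    T=f["world_from_camera"]; P=p@T[:3,:3].T+T[:3,3]; P[d==0]=np.nan; return P
def rect(P,c,r,z0,z1):
    m=(np.hypot(P[...,0]-c[0],P[...,1]-c[1])<r)&(P[...,2]>z0)&(P[...,2]<z1)
    q=P[m][:,:2].astype(np.float32)*1000
    (cx,cy),(w,h),a=cv2.minAreaRect(q)
    if w<h: w,h,a=h,w,a+90
    return cx,cy,w,h,(a+90)%180-90,len(q),np.median(P[m][:,2])
def quat(yaw):  # tool down, tool y axis at yaw-90.. tool x along yaw
    return [np.cos(yaw/2),np.sin(yaw/2),0,0]
E
python3 - <<'E'
from h import *
f=bot.grab_frame("top");P=cloud(f)
for n,c,r,z0,z1 in (("cover top",(.487,.184),.09,.02,.04),("cover all",(.487,.184),.09,.015,.08),("rib",(.487,.184),.06,.045,.08),("rim box",(.574,-.147),.085,.055,.1),("box all",(.574,-.147),.085,.02,.1)):
    print(n,np.round(rect(P,c,r,z0,z1),3))
T=f["world_from_camera"]
m=(np.hypot(P[...,0]-.574,P[...,1]+.147)<.07)&(P[...,2]>.03)
print(np.histogram(P[m][:,2],bins=np.arange(.03,.1,.004)))
a=f["pixels"][140:280,110:280,::-1];b=f["pixels"][120:220,260:360,::-1]
cv2.imwrite("pics/crop.png",np.hstack([cv2.resize(a,(400,330)),cv2.resize(b,(330,330))]))
for n in("side","top"):
  f=bot.grab_frame(n)
  for t in ("cover_clip","cover_grip","supply_box"):
    for r in bot.pinpoint(t,f): 
        if r["point"][1]>.1 or t[0]=="s": print(n,t,np.round(r["point"],4),r["conf"])
E
```

```text
cover top [ 4.88203e+02  1.84952e+02  1.28973e+02  7.91080e+01 -1.63890e+01
  1.22600e+03  3.00000e-02]
cover all [ 4.88203e+02  1.84952e+02  1.28973e+02  7.91080e+01 -1.63890e+01
  1.47700e+03  3.00000e-02]
rib [ 4.88226e+02  1.84398e+02  5.92140e+01  2.38530e+01 -1.84510e+01
  2.25000e+02  5.90000e-02]
rim box [ 5.75669e+02 -1.46036e+02  1.16131e+02  7.06760e+01 -2.36300e+00
  4.76000e+02  6.80000e-02]
box all [ 5.77381e+02 -1.45708e+02  1.19839e+02  7.08120e+01 -2.85200e+00
  1.29400e+03  4.60000e-02]
(array([157,  43,  51,  64,  68,  78, 130,  80,  33,  37, 140,  73,   6,
         0,   0,   0,   0]), array([0.03 , 0.034, 0.038, 0.042, 0.046, 0.05 , 0.054, 0.058, 0.062,
       0.066, 0.07 , 0.074, 0.078, 0.082, 0.086, 0.09 , 0.094, 0.098]))
side cover_clip [0.5438 0.1653 0.0085] 0.97
side cover_grip [0.4875 0.1867 0.0443] 0.64
side supply_box [ 0.5726 -0.1491 -0.0008] 0.97
top cover_grip [0.4871 0.1863 0.0419] 0.86
top supply_box [ 5.766e-01 -1.450e-01  5.000e-04] 0.96
```

View pics/crop.png

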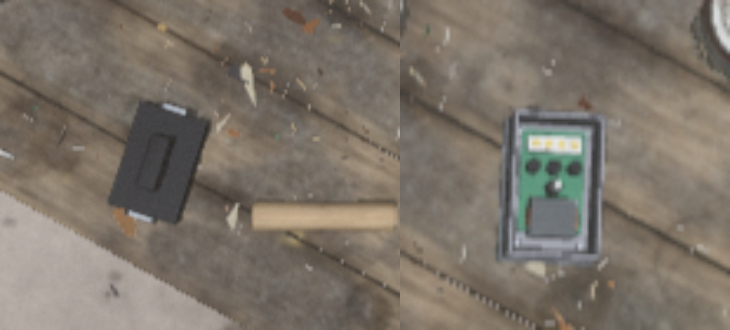

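The left crop shows the black cover with its rib and two grey clips at crop (173,107) and (140,215). The right crop shows the box, almost square to x, with its pin at (555,185). The choice is confirmed, so I'll grasp the cover.

```bash
python3 - <<'E'
from h import *
q=quat(np.radians(-17.3)); c=[.4882,.1848]
print("t",bot.get_t()); bot.reach(c+[.13],q)
print("t",bot.get_t(),bot.get_tool_pos(),bot.get_contact_force())
bot.line_to(c+[.033],max_speed=.08)
print("t",bot.get_t(),bot.get_tool_pos(),bot.get_contact_force())
bot.grip(0.0,80)
print("t",bot.get_t(),bot.get_grip_width(),bot.get_gripper_force(),bot.get_contact_force())
bot.line_to(c+[.06],max_speed=.08); print(bot.get_contact_force(),bot.get_wrist_torque())
E
```

```text
t 1.55
t 4.6333 [0.48857689 0.18420844 0.13002904] [-0.03060887  0.01437753 -0.20678621]
t 6.0 [0.48845791 0.18488027 0.0334237 ] [-0.49014655 -0.07549943 -0.26100469]
t 6.7667 0.00025168259288807195 0.0 [-0.29852559  0.74329266  0.11076428]
[-0.4905113  -0.4285913  -0.63017163] [-0.02013713  0.01034731  0.0157896 ]
```

The gripper shut on nothing, so I'll look.

```bash
python3 - <<'E'
from h import *
ims=[]
f=bot.grab_frame("side");a=f["pixels"][100:260,150:330,::-1]
for t in("cover","cover_grip"):
  for r in bot.pinpoint(t,f): print(t,np.round(r["point"],3),r["conf"])
f=bot.grab_frame("top");b=f["pixels"][130:290,100:280,::-1]
cv2.imwrite("pics/c2.png",cv2.resize(np.hstack([a,b]),(790,352)))
print(bot.get_tool_pos(),bot.get_orientation(),bot.get_grip_width())
E
```

```text
cover [ 0.388 -0.248  0.002] 0.81
cover [ 0.483  0.187 -0.002] 0.66
cover_grip [ 0.393 -0.254  0.047] 0.85
cover_grip [0.486 0.184 0.046] 0.65
cover_grip [ 0.571 -0.148  0.001] 0.17
[0.48794304 0.1847395  0.05960881] [ 9.88628576e-01 -1.50377590e-01 -2.91786140e-04  1.82182777e-04] 0.0023830990056899534
```

View pics/c2.png

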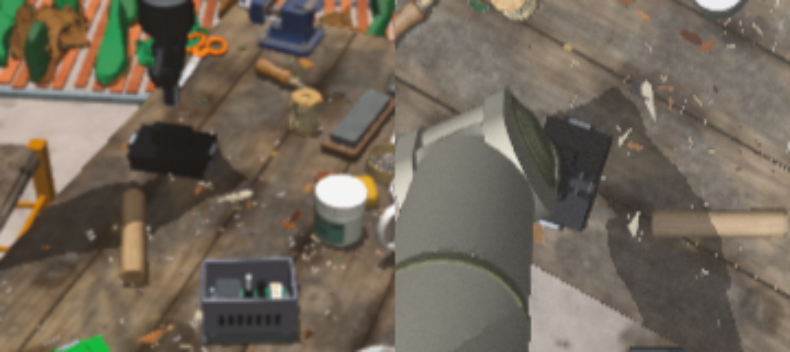

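The gripper is shut and appears to be hovering above the cover, which hasn't moved. I'll compare the fingertip height in the depth image with the reported TCP.

```bash
python3 - <<'E'
from h import *
f=bot.grab_frame("side");P=cloud(f)
m=(np.hypot(P[...,0]-.488,P[...,1]-.185)<.05)&(P[...,2]>.02)
v,u=np.nonzero(m)
for r in range(v.min(),v.max()+1,2):
    k=v==r
    if k.any(): q=P[r,u[k]]; print(r,u[k].min(),u[k].max(),np.round(np.median(q,0),3))
K,T=f["K"],f["world_from_camera"];p=np.linalg.inv(T)@np.r_[bot.get_tool_pos(),1];p=K@p[:3];print("tcp px",p[:2]/p[2])
E
```

```text
0 215 220 [0.485 0.148 0.546]
2 216 221 [0.487 0.15  0.541]
4 216 222 [0.488 0.149 0.536]
6 216 223 [0.489 0.147 0.532]
8 216 224 [0.49  0.148 0.528]
10 217 224 [0.491 0.147 0.523]
12 217 225 [0.492 0.146 0.519]
14 218 226 [0.494 0.146 0.514]
16 218 227 [0.495 0.147 0.509]
18 219 227 [0.496 0.141 0.506]
20 221 231 [0.503 0.144 0.5  ]
22 221 233 [0.505 0.143 0.496]
24 218 235 [0.505 0.144 0.491]
26 220 234 [0.505 0.145 0.486]
28 222 236 [0.51  0.148 0.48 ]
30 222 235 [0.508 0.146 0.476]
32 220 236 [0.505 0.145 0.471]
34 218 236 [0.506 0.145 0.466]
36 221 237 [0.506 0.143 0.462]
38 221 235 [0.507 0.144 0.457]
40 220 232 [0.498 0.138 0.454]
44 203 222 [0.442 0.182 0.429]
46 203 206 [0.443 0.178 0.425]
48 204 207 [0.446 0.174 0.421]
50 204 208 [0.447 0.177 0.415]
52 204 208 [0.446 0.178 0.409]
54 205 209 [0.448 0.191 0.398]
56 207 210 [0.451 0.199 0.389]
58 210 211 [0.456 0.203 0.382]
60 208 212 [0.454 0.19  0.382]
62 208 235 [0.459 0.174 0.383]
64 208 238 [0.5   0.157 0.383]
66 209 237 [0.495 0.149 0.381]
68 209 237 [0.488 0.148 0.377]
70 210 237 [0.49  0.152 0.369]
72 210 237 [0.491 0.
[... 868 characters left out ...]
0 233 [0.489 0.156 0.187]
130 223 233 [0.493 0.164 0.175]
132 226 231 [0.494 0.167 0.166]
134 226 232 [0.495 0.175 0.154]
136 226 231 [0.493 0.169 0.151]
138 220 231 [0.484 0.147 0.158]
140 223 231 [0.488 0.154 0.146]
142 224 231 [0.489 0.175 0.125]
144 224 231 [0.489 0.176 0.117]
146 224 231 [0.487 0.177 0.109]
148 225 230 [0.488 0.178 0.1  ]
156 220 230 [0.478 0.195 0.058]
158 219 237 [0.488 0.183 0.058]
160 217 241 [0.491 0.177 0.055]
162 215 242 [0.489 0.18  0.046]
164 214 243 [0.488 0.178 0.039]
166 214 243 [0.488 0.176 0.03 ]
168 214 242 [0.486 0.168 0.03 ]
170 216 241 [0.487 0.157 0.029]
172 216 239 [0.484 0.148 0.028]
174 219 234 [0.487 0.145 0.022]
tcp px [228.10699484 157.31831924]
```

The fingertips show at z≈0.097 in depth while the TCP reads 0.060. That offset of about 37 mm also explains the empty grasp. I'll confirm it with a gentle guarded touch on the rib top (z≈0.059).

```bash
python3 - <<'E'
from h import *
c=[.4882,.1848]
bot.line_to(c+[.036],max_speed=.08); b=np.array(bot.get_contact_force()); z=.036; print(bot.get_t(),b)
while z>.0:
    z-=.0015; bot.line_to(c+[z],max_speed=.03); d=np.array(bot.get_contact_force())-b
    if abs(d[2])>2 or np.hypot(*d[:2])>3: break
print(bot.get_t(),z,bot.get_tool_pos(),d)
f=bot.grab_frame("side");P=cloud(f)
m=(np.hypot(P[...,0]-.488,P[...,1]-.185)<.03)&(P[...,2]>.02)
for r in range(140,166,2):
    k=m[r]; 
    if k.any(): print(r,k.sum(),np.round(np.median(P[r][k],0),3))
bot.line_to(c+[z+.01],max_speed=.08)
E
```

```text
7.9583 [-0.04120987 -0.01163543  0.52394633]
10.4583 0.020999999999999984 [0.48833063 0.18486939 0.02173219] [-1.63651158 -1.01716465 11.64803749]
140 9 [0.494 0.166 0.138]
142 6 [0.495 0.167 0.13 ]
144 6 [0.495 0.176 0.116]
146 4 [0.498 0.176 0.109]
148 3 [0.496 0.166 0.109]
150 4 [0.494 0.168 0.1  ]
152 7 [0.489 0.173 0.089]
154 8 [0.49  0.173 0.081]
156 12 [0.48  0.178 0.07 ]
158 19 [0.488 0.181 0.06 ]
160 19 [0.487 0.177 0.055]
162 17 [0.487 0.175 0.048]
164 18 [0.488 0.173 0.042]
```

The touch confirms it: contact came at a reading of 0.0217 on a rib top at 0.059, so the real tip is about 37 mm above the reading. I'll grasp with that correction, using a guarded descent.

```bash
python3 - <<'E'
from h import *
c=[.4882,.1848]
bot.grip(1.0); bot.line_to(c+[.003],max_speed=.08); b=np.array(bot.get_contact_force()); print(bot.get_t(),b)
for z in (-.001,-.004):
    bot.line_to(c+[z],max_speed=.05); d=np.array(bot.get_contact_force())-b; print(z,d)
    if abs(d[2])>3: break
bot.grip(0.0,80)
print("t",bot.get_t(),bot.get_grip_width(),bot.get_gripper_force(),bot.get_contact_force(),bot.get_tool_pos())
if bot.get_grip_width()>.1:
    bot.line_to(c+[.09],max_speed=.12); bot.sleep(.2);print(bot.get_t(),bot.get_contact_force(),bot.get_wrist_torque(),bot.get_grip_width())
E
```

```text
12.0667 [-0.25541386 -0.11561055 -0.21643141]
-0.001 [0.8651221  0.74083708 0.11618108]
-0.004 [-0.18806424  0.18670364 -0.3267843 ]
t 13.175 0.23865589372597848 78.47466230392456 [-0.82090006  0.25116871  5.17782009] [ 0.48834188  0.18486104 -0.00370033]
14.3083 [-0.10260044  0.67997326 -2.51377829] [-0.0074819  -0.01557013 -0.04271314] 0.24268298353094095
```

```bash
python3 - <<'E'
from h import *
for n in("top","side"):
  R=[]
  for i in range(4):
    P=cloud(bot.grab_frame(n)); R.append(rect(P,(.575,-.147),.075,.062,.085))
  print(n,np.round(np.mean(R,0),4),np.round(np.std(R,0),3)[:5])
q=quat(np.radians(-2.5)); c=[.5755,-.1465]
bot.line_to([.4882,.1848,.125],max_speed=.15)
bot.line_to([.5755,.02,.125],ori=quat(np.radians(-9)),max_speed=.2)
bot.line_to(c+[.11],ori=q,max_speed=.2); bot.sleep(.2)
print(bot.get_t(),bot.get_tool_pos(),bot.get_orientation(),bot.get_contact_force(),bot.get_grip_width())
ims=[]
for n in("side","top"):
  f=bot.grab_frame(n);P=cloud(f)
  print(n,np.round(rect(P,c,.085,.133,.155),4))
  m=(abs(P[...,0]-c[0])<.055)&(abs(P[...,1]-c[1])<.036)&(P[...,2]>.135)&(P[...,2]<.151); q3=P[m]
  A=np.c_[q3[:,:2]-c,np.ones(len(q3))]; s=np.linalg.lstsq(A,q3[:,2],rcond=None)[0]; print("plane",np.round(s,4),len(q3))
  for t in("cover","cover_grip","supply_box"):
    for r in bot.pinpoint(t,f)[:2]: print(t,np.round(r["point"],4),round(r["conf"],2))
  p=f["pixels"];ims.append(p[130:280,190:370,::-1] if n=="side" else p[100:250,220:400,::-1])
cv2.imwrite("pics/c3.png",cv2.resize(np.hstack(ims),(792,330)))
E
```

```text
top [ 5.752635e+02 -1.458915e+02  1.142944e+02  7.036140e+01 -2.368800e+00
  2.927500e+02  7.230000e-02] [0.36  0.075 0.558 0.142 0.128]
side [ 5.732294e+02 -1.465889e+02  1.117810e+02  7.475240e+01 -1.375300e+00
  3.790000e+02  7.000000e-02] [0.917 0.287 0.548 0.705 0.783]
17.3583 [ 0.57573993 -0.1450296   0.1101267 ] [ 9.99783132e-01 -2.08241915e-02  7.98754929e-05 -1.89057411e-04] [-0.28498705  0.36207525 -1.66975586] 0.24275294907124145
side [ 5.745573e+02 -1.454149e+02  1.272681e+02  8.114110e+01 -1.104600e+00
  9.160000e+02  1.426000e-01]
plane [0.0011 0.0107 0.1429] 650
cover [ 0.387  -0.2512 -0.0012] 0.63
cover [ 0.5694 -0.1453  0.1114] 0.6
cover_grip [ 0.3903 -0.2542  0.0477] 0.78
cover_grip [ 0.5753 -0.1461  0.1585] 0.69
supply_box [ 5.691e-01 -1.476e-01  2.000e-04] 0.58
supply_box [ 0.6275 -0.148   0.1249] 0.44
top [ 5.738409e+02 -1.259428e+02  1.243566e+02  4.026780e+01 -6.554000e-01
  3.770000e+02  1.434000e-01]
plane [ 0.01   -0.0198  0.1441] 247
cover [ 0.5749 -0.1493  0.1167] 0.81
cover_grip [ 0.575  -0.1427  0.1555] 0.61
supply_box [ 0.5752 -0.1469  0.0029] 0.61
```

View pics/c3.png

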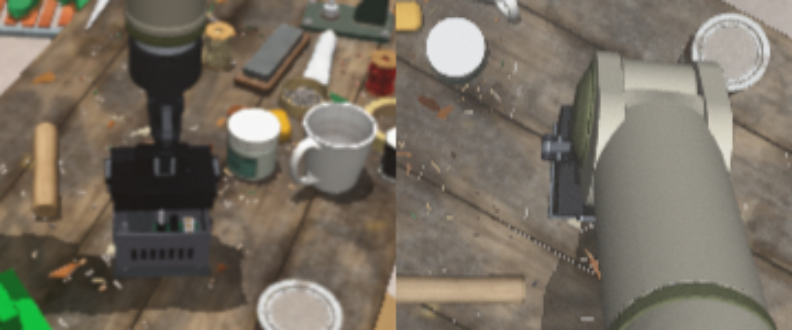

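The cover hangs level over the box: side crop (162,180) over the box at (162,240), with the edges symmetric. The relative offset is about 1 mm. I'll do a guarded descent with xy correction.

```bash
cat >> h.py <<'E'
def F(n=3):
    s=[]
    for _ in range(n): s.append(bot.get_contact_force()); bot.sleep(.01)
    return np.mean(s,0)
E
python3 - <<'E'
from h import *
q=quat(np.radians(-2.2)); c=np.array([.575,-.146])
b0=F(8); print("base0",b0)
bot.line_to([*c,.076],ori=q,max_speed=.06); bot.sleep(.25)
p=np.array(bot.get_tool_pos()); print(bot.get_t(),p,F())
cmd=c-(p[:2]-c); bot.line_to([*cmd,.076],ori=q,max_speed=.03); bot.sleep(.15)
b=F(6);print(bot.get_t(),bot.get_tool_pos(),b,bot.get_orientation())
z=.076
while z>.0575:
    z-=.0015; bot.line_to([*cmd,z],ori=q,max_speed=.03); d=F()-b
    print(round(z,4),np.round(d,1),np.round(bot.get_tool_pos(),4))
    if d[2]>3.5 or np.hypot(*d[:2])>5: break
print(bot.get_t(),bot.get_wrist_torque())
E
```

```text
base0 [-0.03727508  0.09202905 -1.97847559]
18.7917 [ 0.57524062 -0.14603239  0.07638686] [ 0.01579281 -0.17100922 -2.28667918]
19.2667 [ 0.57476442 -0.14596394  0.07600659] [ 0.12302199  0.07644943 -2.16726764] [ 9.99815828e-01 -1.91913801e-02  2.02989739e-05 -8.67799395e-06]
0.0745 [-0.5 -0.3  0.1] [ 0.5747 -0.1459  0.0744]
0.073 [ 0.1 -0.2 -0.4] [ 0.5747 -0.146   0.0729]
0.0715 [-0.6 -0.5 -0.2] [ 0.5747 -0.1459  0.0714]
0.07 [-0.3  0.2  0.5] [ 0.5747 -0.1459  0.0699]
0.0685 [-0.3 -0.3 -0.3] [ 0.5747 -0.1459  0.0684]
0.067 [ 0.1 -0.2 -0.4] [ 0.5747 -0.1459  0.0669]
0.0655 [-0.1 -0.4  0.6] [ 0.5747 -0.146   0.0654]
0.064 [-0.   0.1  0.1] [ 0.5747 -0.146   0.0639]
0.0625 [-0.1 -0.   0.3] [ 0.5747 -0.146   0.0624]
0.061 [ 0.2 -0.1 -0.1] [ 0.5747 -0.1459  0.0609]
0.0595 [-0.4  0.1  0.3] [ 0.5747 -0.146   0.0594]
0.058 [-0.3 -0.3 -0.2] [ 0.5747 -0.146   0.0579]
0.0565 [-0.3 -0.2 -0.3] [ 0.5747 -0.146   0.0564]
22.8417 [ 0.01904197 -0.02801834 -0.02374911]
```

The side skirts have passed the rim freely. I'll continue down to the hooks.

```bash
python3 - <<'E'
from h import *
q=quat(np.radians(-2.2)); cmd=[.57476,-.14597]; b=np.array([.0,-.0,-2.1]); z=.0565
while z>.030:
    z-=.0008; bot.line_to([*cmd,z],ori=q,max_speed=.02); d=F()-b
    print(round(z,4),np.round(d,1),np.round(bot.get_tool_pos(),4),np.round(bot.get_wrist_torque(),2))
    if d[2]>4 or np.hypot(*d[:2])>5: break
print(bot.get_t())
E
```

```text
0.0557 [-0.1 -0.3  0.2] [ 0.5747 -0.146   0.0557] [ 0.    0.03 -0.04]
0.0549 [0.  0.3 0.2] [ 0.5747 -0.1459  0.0549] [ 0.05  0.02 -0.03]
0.0541 [ 0.6  0.  -0.4] [ 0.5748 -0.146   0.0541] [ 0.02 -0.    0.02]
0.0533 [ 0.1  0.3 -0.1] [ 0.5748 -0.146   0.0533] [ 0.03 -0.03  0.02]
0.0525 [ 0.3 -0.6  0.4] [ 0.5748 -0.146   0.0525] [ 0.03  0.01 -0.04]
0.0517 [-0.2  0.5 -0.1] [ 0.5748 -0.146   0.0517] [-0.06 -0.03  0.05]
0.0509 [-0.4 -0.1  0.3] [ 0.5747 -0.146   0.0509] [-0.06 -0.06 -0.05]
0.0501 [ 0.4 -0.2  0.3] [ 0.5749 -0.146   0.0501] [-0.02 -0.05  0.  ]
0.0493 [ 0.5 -0.3  2.3] [ 0.5751 -0.146   0.0495] [-0.01 -0.26  0.03]
0.0485 [ 0.6 -0.5  5.5] [ 0.5752 -0.146   0.0488] [-0.   -0.21 -0.04]
25.5917
```

First contact is at a reading of about 0.0497, which matches hook contact for a shell height of about 73 mm. The My moment says the +x end touches first, so I'll back off, shift +x by 0.6 mm and press in fine steps.

```bash
python3 - <<'E'
from h import *
q=quat(np.radians(-2.2)); cmd=[.5755,-.14597]
bot.line_to([*cmd,.0512],ori=q,max_speed=.03); bot.sleep(.15); b=F(8); print(b,bot.get_tool_pos(),bot.get_wrist_torque())
z=.0505; pk=0; snap=False; L=[]
while z>.030:
    z-=.0002 if pk>17 and not snap else .0004
    bot.line_to([*cmd,z],ori=q,max_speed=.02); d=F(2)-b; p=bot.get_tool_pos(); pk=max(pk,d[2])
    print(round(z,4),np.round(d,1),np.round(p,4),np.round(bot.get_wrist_torque()[1],2))
    if pk>9 and d[2]<pk-2.5: print("SNAP"); break
    if d[2]>19.3 or np.hypot(*d[:2])>6: print("stop"); break
print(bot.get_t())
E
```

```text
[ 0.13378664  0.06966496 -2.02416159] [ 0.57516908 -0.14590825  0.05095645] [-0.05853129 -0.06245749 -0.00746728]
0.0501 [-0.1 -0.1 -0.3] [ 0.5754 -0.1459  0.0499] 0.02
0.0497 [-0.3  0.1  0.3] [ 0.5754 -0.146   0.0497] 0.15
0.0493 [-0.8 -0.2  2. ] [ 0.5754 -0.146   0.0494] 0.29
0.0489 [-1.   0.9  4.1] [ 0.5755 -0.146   0.0491] 0.37
0.0485 [-2.1 -0.1  6.3] [ 0.5756 -0.146   0.0486] 0.48
0.0481 [-1.8  0.6  7.2] [ 0.5757 -0.146   0.0483] 0.54
0.0477 [-2.3  0.5  8.7] [ 0.5757 -0.146   0.048 ] 0.62
0.0473 [-2.4  0.7 10.4] [ 0.5757 -0.146   0.0477] 0.56
0.0469 [-2.6 -0.2 11.1] [ 0.5758 -0.146   0.0474] 0.68
0.0465 [-2.2  0.8 12.5] [ 0.5759 -0.1461  0.0472] 0.71
0.0461 [-2.9  0.6 13.4] [ 0.576  -0.1461  0.0469] 0.67
0.0457 [-3.1 -0.1 13.5] [ 0.5761 -0.1461  0.0466] 0.73
0.0453 [-2.5  0.6 15. ] [ 0.5761 -0.1461  0.0463] 0.79
0.0449 [-2.7  0.3 16.5] [ 0.5762 -0.1461  0.046 ] 0.8
0.0445 [-3.3  0.  17.1] [ 0.5763 -0.1461  0.0456] 0.81
0.0443 [-2.9  0.5 17.8] [ 0.5763 -0.1461  0.0455] 0.87
0.0441 [-3.   0.2 17.6] [ 0.5763 -0.1462  0.0453] 0.94
0.0439 [-2.9  0.6 18.1] [ 0.5764 -0.1461  0.0452] 0.91
0.0437 [-3.3  0.9 18.8] [ 0.5764 -0.1461  0.045 ] 0.94
0.0435 [-3.6  0.9 19.6] [ 0.5764 -0.1461  0.0448] 0.93
stop
31.3917
```

At 19.6 N there is no snap yet. The arm drifted +0.9 mm in x under load and there is a side force, so friction is adding resistance. I'll ease off, servo x and My back, and retry.

```bash
python3 - <<'E'
from h import *
q=quat(np.radians(-2.2)); b=np.array([.1,.05,-2.05]); x=.5755
print(np.round(bot.get_orientation(),4))
def step(x,z):
    bot.line_to([x,-.14592,z],ori=q,max_speed=.02); d=F(2)-b; p=bot.get_tool_pos()
    print(round(x,4),round(z,4),np.round(d,1),np.round(p,4),np.round(bot.get_wrist_torque(),2)); return d
d=step(x,.0455)
for i in range(6):
    x-=.0003; d=step(x,.0455)
    if d[0]>-.4: break
z=.0455; pk=0
while d[2]<20.5:
    z-=.0003; x+=np.clip(d[0],-1,1)*.0001
    d=step(x,z); pk=max(pk,d[2])
    if pk>9 and d[2]<pk-2: print("SNAP"); break
print(bot.get_t(),np.round(bot.get_orientation(),4))
E
```

```text
[ 9.998e-01 -1.920e-02  1.000e-03  2.000e-04]
0.5755 0.0455 [-1.6  0.4 12.5] [ 0.5761 -0.1461  0.0463] [ 0.02  0.63 -0.  ]
0.5752 0.0455 [-1.2  0.9 12. ] [ 0.5759 -0.1461  0.0463] [0.02 0.57 0.03]
0.5749 0.0455 [-1.2  0.2 12.3] [ 0.5758 -0.1461  0.0463] [ 0.01  0.47 -0.03]
0.5746 0.0455 [-0.6  0.7 10.8] [ 0.5756 -0.1462  0.0463] [-0.01  0.4  -0.04]
0.5743 0.0455 [-0.9 -0.6 11.3] [ 0.5755 -0.1461  0.0463] [ 0.    0.34 -0.08]
0.574 0.0455 [-0.1 -0.3 11. ] [ 0.5754 -0.1461  0.0463] [-0.01  0.19 -0.04]
0.574 0.0452 [-0.6 -0.2 12. ] [ 0.5754 -0.1461  0.0461] [ 0.04  0.23 -0.07]
0.5739 0.0449 [-1.3  0.2 13.6] [ 0.5754 -0.1461  0.0459] [ 0.04  0.23 -0.01]
0.5738 0.0446 [-0.5  0.3 13.9] [ 0.5754 -0.1461  0.0457] [ 0.04  0.31 -0.03]
0.5738 0.0443 [-0.6  0.4 15.9] [ 0.5754 -0.1461  0.0455] [ 0.08  0.33 -0.02]
0.5737 0.044 [-1.3  0.1 15.3] [ 0.5755 -0.1461  0.0453] [ 0.07  0.4  -0.06]
0.5736 0.0437 [-1.2  0.1 16.6] [ 0.5755 -0.1461  0.0451] [ 0.02  0.37 -0.04]
0.5735 0.0434 [ 2.5 -0.3  7.7] [ 0.5755 -0.1461  0.0442] [-0.09 -0.27  0.05]
SNAP
34.8583 [ 9.998e-01 -1.910e-02  2.000e-03  2.000e-04]
```

It snapped after about 17 N. I'll press on to 22 N in small steps, watching for a second snap, then hold.

```bash
python3 - <<'E'
from h import *
q=quat(np.radians(-2.2)); b=np.array([.1,.05,-2.05]); x=.5735; z=.0434
def step(x,z):
    bot.line_to([x,-.14592,z],ori=q,max_speed=.02); d=F(3)-b; p=bot.get_tool_pos()
    print(round(x,4),round(z,4),np.round(d,1),np.round(p,4),np.round(bot.get_wrist_torque(),2)); return d
d=F()-b
while d[2]<21.6 and z>.036:
    z-=.0003 if d[2]<19 else .00015
    x+=np.clip(d[0],-1.5,1.5)*.0001; d=step(x,z)
t=bot.get_t()
while bot.get_t()-t<.9:
    d=F(4)-b; print(round(bot.get_t()-t,2),np.round(d,1))
    if d[2]>24.3: z+=.0002; bot.line_to([x,-.14592,z],ori=q,max_speed=.02)
    elif d[2]<21.2: z-=.0001; bot.line_to([x,-.14592,z],ori=q,max_speed=.02)
print(bot.get_t(),bot.get_tool_pos(),np.round(bot.get_orientation(),4))
E
```

```text
0.5736 0.0431 [ 1.1 -0.5  9.8] [ 0.5755 -0.1462  0.0439] [-0.07 -0.14 -0.01]
0.5738 0.0428 [ 0.4 -0.3 10.6] [ 0.5756 -0.1462  0.0437] [-0.04 -0.04  0.  ]
0.5738 0.0425 [ 0.7 -0.1 11.7] [ 0.5756 -0.1462  0.0435] [0.   0.1  0.04]
0.5739 0.0422 [-0.4  0.7 12.8] [ 0.5756 -0.1462  0.0432] [-0.01  0.15 -0.07]
0.5738 0.0419 [-0.2 -0.3 14.2] [ 0.5756 -0.1462  0.0431] [0.02 0.22 0.01]
0.5738 0.0416 [-0.4  0.5 14.7] [ 0.5756 -0.1461  0.0429] [0.02 0.23 0.04]
0.5738 0.0413 [-0.9  0.2 16.7] [ 0.5756 -0.1461  0.0427] [0.03 0.29 0.02]
0.5737 0.041 [-1.   0.3 17.6] [ 0.5756 -0.1462  0.0425] [ 0.09  0.33 -0.02]
0.5736 0.0407 [-0.7 -0.7 18.2] [ 0.5756 -0.1461  0.0423] [0.08 0.36 0.01]
0.5735 0.0404 [-1.   0.6 19.7] [ 0.5757 -0.1461  0.0421] [ 0.05  0.32 -0.02]
0.5734 0.0402 [-0.9  0.  20.5] [ 0.5756 -0.1462  0.042 ] [0.13 0.34 0.04]
0.5733 0.0401 [-0.9  0.5 20.8] [ 0.5756 -0.1461  0.0419] [0.08 0.4  0.01]
0.5732 0.0399 [-0.4  0.3 21.2] [ 0.5756 -0.1462  0.0418] [0.13 0.41 0.03]
0.5732 0.0398 [-0.5  1.  21.7] [ 0.5757 -0.1462  0.0418] [0.13 0.37 0.02]
0.03 [-1.1  0.5 22.2]
0.07 [-0.9  0.2 21.7]
0.1 [-0.6  0.2 21.9]
0.13 [-0.9  0.3 21.9]
0.17 [-0.8  0.9 21.9]
0.2 [-1.2  0.7 21.9]
0.23 [-0.6  0.3 22.1]
0.27 [-0.3  0.5 21.8]
0.3 [-0.9  0.5 22.2]
0.33 [-0.5  0.1 21.7]
0.37 [-1.1  0.4 21.8]
0.4 [-0.9  0.6 21.9]
0.43 [-0.8  0.5 21.9]
0.47 [-0.7  0.4 21.7]
0.5 [-0.5  0.5 21.8]
0.53 [-0.8  0.8 21.8]
0.57 [-1.1 -0.1 21.7]
0.6 [-1.5  0.2 21.8]
0.63 [-0.5  0.6 21.8]
0.67 [-1.1  0.4 21.6]
0.7 [-0.8  0.4 21.6]
0.73 [-1.1  0.6 21.8]
0.77 [-0.5  0.4 21.7]
0.8 [-0.9 -0.  21.5]
0.83 [-0.7  0.4 21.6]
0.87 [-0.8  0.4 21.7]
0.9 [-0.4  0.5 21.7]
0.93 [-0.7  0.2 21.8]
39.6667 [ 0.57567069 -0.14614358  0.04175282] [ 9.998e-01 -1.910e-02  2.500e-03  3.000e-04]
```

It is home: the reading of 0.0418 at 22 N equals 0.0496 − 4.5 mm − 3.3 mm of shell sink, and the slope is the shell's 6 N/mm alone. Now I'll unload, let go, retreat and check.

```bash
python3 - <<'E'
from h import *
q=quat(np.radians(-2.2)); b=np.array([.1,.05,-2.05]); x=.5732; z=.0398
d=F()-b
while d[2]>3.5:
    z+=.0006; x+=.0002; bot.line_to([x,-.14592,z],ori=q,max_speed=.03); d=F(2)-b
print(bot.get_t(),z,d,bot.get_tool_pos())
bot.grip(1.0); print(bot.get_t(),bot.get_grip_width(),bot.get_contact_force())
p=bot.get_tool_pos(); bot.line_to([p[0],p[1],.15],max_speed=.12)
bot.line_to([.47,.05,.2],max_speed=.25); print(bot.get_t())
c=[.575,-.146]; ims=[]
for n in("side","top"):
  f=bot.grab_frame(n);P=cloud(f)
  m=(abs(P[...,0]-c[0])<.05)&(abs(P[...,1]-c[1])<.034)&(P[...,2]>.065)&(P[...,2]<.087); q3=P[m]
  s=np.linalg.lstsq(np.c_[q3[:,:2]-c,np.ones(len(q3))],q3[:,2],rcond=None)[0]; print(n,"plane",np.round(s,4),len(q3),np.round(rect(P,c,.085,.068,.085),3))
  g=f["pixels"];ims.append(g[130:280,190:370,::-1] if n=="side" else g[100:250,220:400,::-1])
cv2.imwrite("pics/c4.png",cv2.resize(np.hstack(ims),(792,330)))
E
```

```text
42.0917 0.04520000000000003 [ 3.10949243 -1.84767725  2.20652635] [ 0.57541099 -0.14607375  0.0451428 ]
42.7333 0.9981484309867847 [ 0.39212022 -0.24349776 -0.06764622]
44.8167
side plane [ 0.0004 -0.0053  0.0782] 507 [ 5.73480e+02 -1.45973e+02  1.29166e+02  8.43020e+01 -2.64600e+00
  8.76000e+02  7.70000e-02]
top plane [-0.0039  0.005   0.0784] 868 [ 5.75372e+02 -1.45604e+02  1.28115e+02  7.81400e+01 -1.61900e+00
  1.31200e+03  7.80000e-02]
```

View pics/c4.png

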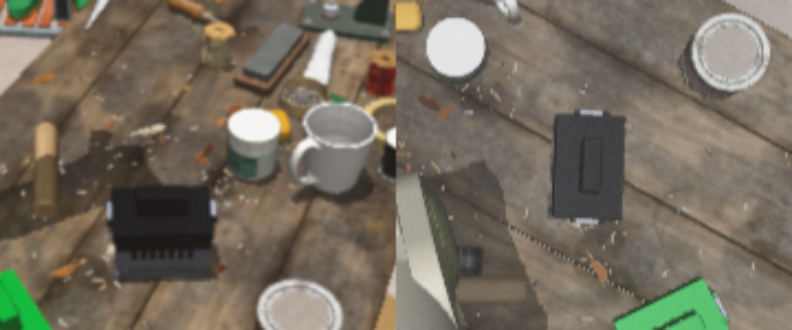

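The cover sits level on the box at side crop (162,225). Its top is at 78 mm, which is the 73 mm shell plus the 5 mm cover. Bystanders are undisturbed and the robot is clear.

```bash
python3 -c "
from bench import bot
print(bot.job_done(),bot.get_t())"
```

```text
the job is handed in; nothing more can be done
the job is handed in; nothing more can be done
```

The job is handed in: the black cover is snapped level and fully home on the box after one drop in force at about 17 N, was held at about 22 N for 0.9 s and released, with the robot clear at about 45 s of the 58 s.

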